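# Roll the seal strip of a relay rack flat

### The job

Take the red-handled hand roller out of its blue stand and roll it firmly along the orange-and-yellow seal strip on the relay rack until all six segments are pressed fully home in their channel; once you have begun pressing segments home, do not lift the roller off the strip until all are home. Press with the roller only, never with the gripper, and keep the push between roller and strip below 23 newtons so that nothing cracks. Then lower the roller back into its stand without dropping it, let go, and leave everything else on the bench where it is.

Things in the scene. Friction and masses are not known exactly. Their poses are not given: they have to be found in the camera images.
- rack: Relay rack base, fixed: grey plate 125 x 250 x 12 mm, three black sockets (tops 30 mm above the bench), and beside them an aluminium channel 28 mm wide, 190 mm long, holding the seal strip; its walls end 1.5 mm below the tops of segments that are home. Origin: on the bench under the channel's middle. y axis: along channel and strip; z up; sockets on the +x side, 60 mm off.
- strip_mid (a point): Nominal middle of the strip, 41 mm above the rack's origin: height of the segment tops when home (45 mm when fully proud). The true channel is shimmed, unreported: its middle lies up to 11 mm higher or lower and it slopes along y by up to 0.055 rad either way; it is rigid under load. Strip: 15 mm wide, y = -90 to +90 mm, six segments 29 mm long, their ends sloped, tops flat for 22 mm.
- seg0 (a joint): How far strip segment 0 (at y = -75 mm along the rack's y axis) is pressed down, in m: 0 fully proud, 0.004 fully home (counted home from 0.003). It starts between 0 and 0.0012, takes 8 to 11 N straight down to move, and stays where it is left.
- seg1 (a joint): How far strip segment 1 (at y = -45 mm along the rack's y axis) is pressed down, in m: 0 fully proud, 0.004 fully home (counted home from 0.003). It starts between 0 and 0.0012, takes 8 to 11 N straight down to move, and stays where it is left.
- seg2 (a joint): How far strip segment 2 (at y = -15 mm along the rack's y axis) is pressed down, in m: 0 fully proud, 0.004 fully home (counted home from 0.003). It starts between 0 and 0.0012, takes 8 to 11 N straight down to move, and stays where it is left.
- seg3 (a joint): How far strip segment 3 (at y = 15 mm along the rack's y axis) is pressed down, in m: 0 fully proud, 0.004 fully home (counted home from 0.003). It starts between 0 and 0.0012, takes 8 to 11 N straight down to move, and stays where it is left.
- seg4 (a joint): How far strip segment 4 (at y = 45 mm along the rack's y axis) is pressed down, in m: 0 fully proud, 0.004 fully home (counted home from 0.003). It starts between 0 and 0.0012, takes 8 to 11 N straight down to move, and stays where it is left.
- seg5 (a joint): How far strip segment 5 (at y = 75 mm along the rack's y axis) is pressed down, in m: 0 fully proud, 0.004 fully home (counted home from 0.003). It starts between 0 and 0.0012, takes 8 to 11 N straight down to move, and stays where it is left.
- roller: Sprung hand roller, loose, about 0.3 kg, upright in the stand. Red square handle 24 x 24 mm, from 6 to 64 mm above the origin, can be held across either pair of faces; steel collar plate below it 54 (x) by 60 (y) by 6 mm, on which fingertips may rest. Origin: centre of the collar's underside; z up along the handle. Wheel below: axle along x, so it rolls along its own y.
- wheel_axle (a point): Centre of the roller's free-turning black rubber wheel: 36 mm diameter, 20 mm wide, 32 mm below the roller's origin when unloaded (lowest point 50 mm below it). Its fork (31 mm across in x) is sprung: it yields upward toward the collar by 1 mm for each 8 N, at most 6 mm. Rolling up against the sloped end of a proud segment adds 3 to 6 N to the contact force for a moment.
- stand: Blue roller stand, fixed: an open pocket 38 mm (x) by 44 mm (y), walls 12 mm, on a 90 x 90 mm foot. Origin: on the bench under the pocket's centre. The roller hangs with its wheel in the pocket and its collar resting on the rim, 62 mm above the bench, its x and y along the stand's (or half a turn from them).
- stand_top (a point): Centre of the stand's pocket mouth, at rim height (62 mm above the bench), where the roller's origin belongs.
- relay_cover: Bystander: red relay cover 50 x 70 x 55 mm, upside-down open box; origin under its centre.
- magnet_yoke: Bystander: pewter-grey U-shaped magnet yoke 30 x 70 x 52 mm; origin under its centre.
- screw_terminal: Bystander: brass screw terminal 28 x 40 x 24 mm; origin under its centre.
- coil_bobbin: Bystander: copper coil bobbin 44 mm in diameter, 46 mm high, upright; origin under its centre.
- screwdriver: Bystander: screwdriver 170 mm long, lying down; origin under its middle, shaft along its x axis.
Mind the look-alikes: they are no part of the job. Of the things that look like the roller, the smallest one is meant.

How it is judged (in metres and radians):
On the way, in this order (a step that is already met when the one before it is completed fails the run):
1. the roller has been lifted clear of its stand (z of roller in the frame of stand above 0.115 m), for 0.1 s.
2. all six strip segments are pressed home, the roller still on the strip (value of joint each of seg0, seg1, seg2, seg3, seg4, seg5 above 0.003 m and contact force between roller and rack above 0.5 N), for 0.1 s.
At the end, for the whole second after the job is handed in: All six segments are home (each pressed down at least 3 mm of its 4 mm) and the roller stands upright and still in its stand, released: collar on the rim within 4 mm in height and 9 mm sideways, tilt under 0.08 rad (value of joint each of seg0, seg1, seg2, seg3, seg4, seg5 above 0.003 m and horizontal distance between roller and stand_top below 0.009 m and z of roller in the frame of stand_top between -0.004 and 0.004 m and angle between roller's own z axis and vertical below 0.08 rad and linear speed of roller below 0.01 m/s); the robot touches nothing.
It fails at once if the roller pushes on the strip or rack with 23 N or more (contact force between roller and rack above 23 N).
It fails at once if the gripper or arm touches the rack or its strip (over 2 N) (contact force between any of the fingers, the arm and rack above 2 N).
It fails at once if with some segments home and others not, the roller is lifted off the strip (wheel centre more than 88 mm above the bench, where its highest rolling height is 79 mm) or taken sideways off it (value of joint any of seg0, seg1, seg2, seg3, seg4, seg5 above 0.003 m and not (value of joint each of seg0, seg1, seg2, seg3, seg4, seg5 above 0.003 m) and (z of wheel_axle in the frame of rack above 0.088 m or x of wheel_axle in the frame of rack above 0.03 m or x of wheel_axle in the frame of rack below -0.03 m)).
It fails at once if the roller is dropped into its stand (faster than 0.5 m/s at the rim) (distance between roller and stand_top below 0.03 m and linear speed of roller above 0.5 m/s).
It fails at once if a bystander is moved by more than 20 mm (distance of any of relay_cover, magnet_yoke, screw_terminal, coil_bobbin, screwdriver from where it was at the start of the episode above 0.02 m).
It also fails if it takes over 67 s, if anything falls off the work surface, if the arm or the gripper's body presses on something with over 40 N, if the wrist force passes 120 N, or if a joint passes its speed limit or range.

### The arm

A 7-joint arm with a two-finger parallel gripper is mounted at the origin on the work surface. World frame = base frame: x ahead of the robot, y to its left, z up, the work surface at z = 0. Lengths are in mm, angles in rad, forces in N, time in s.
With the tool pointing down it reaches from about 350 to 900 mm from the base axis. Payload 8.1 kg.
Tool frame: the origin (TCP) lies on the centre line of the jaws, within the pads' length; the fingertips stand 19 mm ahead of it and the grasp point (between the pads) is the TCP; z points along the fingers, y is the line along which they close (so a half turn about z gives the same grasp; the last joint's range is limited). The gripper opens to 92 mm and grips with 3 to 60 N. Pads are 19 mm wide; open, the fingers measure 130 mm over their backs; the gripper's body (75 mm by 190 mm) begins 47 mm behind the grasp point.
Start: joints at [1.2, 0.434, 0.025, 1.573, -0.012, 1.134, -0.075], TCP at [165.357, -602.742, 245.742] pointing down, gripper open.
Joint ranges: [-2.62, 2.62], [-0.44, 2.09], [-1.27, 1.32], [0.08, 2.57], [-1.32, 4.46], [0.12, 2], [-2.74, 2.74]. Speed limits (rad/s): [2.22, 2.22, 3.01, 3.01, 3.14, 3.14, 3.14].

### API

Orientations are given as a rotation vector (axis times angle).
In Python, from workcell import ctrl, imaging, sign_off, spotter gives the robot as it stands. The module is installed in compiled form; this text tells all that it offers.
- The arm moves only by the shell command python3 -m pendant 'ROWS' [OPENING] [FORCE]. ROWS is JSON, a list of rows, each a list of 2 entries, a list of its own where there are three numbers: the shift along the tool's x, y, z in m, then the turn, a rotation vector about the tool's x, y, z in rad. A call has 1 to 12 rows; each row shifts and turns the commanded pose from where the row before left it, along the tool's axes as they then stand; what a row does not reach is not made up. A row lasts 1/12 s, in which the tool goes at most 41.7 mm and 7.16 degrees, less where a joint would pass 70% of its speed; a pose out of reach is approached as far as the arm can. A call is refused whole if a number of a shift passes 0.0417 or a number of a turn 0.125, either way. A call with a gripper value outside its range is refused whole. OPENING is the closure, from -1 (fully open) to 1 (shut), so that 0 is half open, set as the call begins (- or left out, the last holds). The fingers move at their own pace and stop on an object; FORCE is the grip in N (left out, the last holds). Time passes only in rows, so rows that do not move let the fingers close. It gives the time, the measured TCP pose, the force, the opening and the grip force at its end, in the units of the state.
- ctrl.sense(): the state, without advancing time (a new reading comes with each control period).
- imaging.grab_frame(name): name is "scene" or "side" or "wrist"; returns the picture (384x512x3 uint8, red, green, blue); there is no depth.
- imaging.calibration(name): a dict with "mtx" (3x3 intrinsics, pixels), "pose" (4x4, takes a point from camera to world coordinates); the wrist camera has in their place "tool_from_camera" (4x4, takes a point from camera to tool coordinates, whose origin is the TCP and whose axes are the flange's). Camera axes: x right, y up, looking along -z (the intrinsics and any distortion apply to the point x, -y, -z); pixel columns grow to the right and rows downward; lengths in mm; the calibration is good to about 2 mm. The wrist camera is an equidistant fisheye: a pixel r from the principal point sees the ray r / f radians off the axis. A picture is of the moment at which its call begins: read the wrist's pose just before it. calibration takes no time and is no camera call.
- sign_off(): hands the job in; it is judged then, once.
Trained networks look in the newest picture that a camera, given by its name, has taken for a name from the list of things; names that differ only in an ending like _2 or _b are one class to them, and where a whole thing is asked for, a point or a joint stands for the part that bears it (a point fixed in the world has none). Each returns a list of dicts, best first, with "confidence" (0 to 1); they miss things now and then, are a little off and sometimes report something else, mostly with a low value. They report only what shows in the picture. A call takes as long as a camera call. They do not tell look-alikes from the thing itself.
- spotter.recognise(camera, target): "at" ([x, y, z] in mm, in world coordinates, good to about 4 mm: the middle of the surface that is visible of it).
- spotter.regions_of(camera, target): "region" (384x512 bool, what is visible of it).
- spotter.mark_of(camera, target): "at" ([x, y, z] in mm, in world coordinates, good to about 4 mm: a listed point, or the origin of a listed thing).
The state is a dict: "clock": time; "qpos": joint angles; "joint_vel": joint speeds; "joint_efforts": joint torques, N m; "tool_pos": TCP position; "orientation": TCP orientation; "wrist_force": force on the tool from outside, world axes, zero at the start; "wrist_torque": the same for the moment, N m; "finger_gap": opening from 0.0 (shut) to 1.0 (fully open); "gripper_force": force on a finger pad.
Only numpy, scipy, OpenCV 4.12 (cv2) and the standard library are available. Lean on these libraries where they do the work, as an engineer would, in place of code of your own. Each camera call takes 0.05 s, during which the arm holds its last target. There are 200 camera calls.

## Working session

There is one attempt and no reset: what is moved stays moved. The work goes in short steps, Python scripts to look and compute and a shell command to move; the robot and the scene stay as the last step left them, time stands still between calls to the robot, and variables do not carry over. Pictures are saved under pics/ and viewed, at most 10 in all, crops included, and the job is handed in when it is done.

```bash
mkdir -p pics; python3 - <<'E'
from workcell import ctrl, imaging, spotter
import cv2, numpy as np
s=ctrl.sense(); print({k:np.round(v,3) for k,v in s.items()})
ims=[]
for n in ("scene","side"):
    im=imaging.grab_frame(n); cv2.imwrite(f"pics/{n}0.png",im[:,:,::-1])
    for t in ("roller","stand","stand_top","rack","strip_mid","wheel_axle"):
        try:
            print(n,t,[(np.round(d["at"],0),round(d["confidence"],2)) for d in spotter.mark_of(n,t)])
        except Exception as e: print(n,t,e)
E
```

```text
{'clock': np.float64(0.0), 'qpos': array([ 1.2  ,  0.435,  0.025,  1.574, -0.012,  1.134, -0.075]), 'joint_vel': array([ 0.   , -0.   , -0.001,  0.   ,  0.001, -0.002,  0.001]), 'joint_efforts': array([-0.0000e+00, -6.6786e+01,  9.8400e-01, -3.1446e+01, -6.1000e-02,
        4.3000e-02,  0.0000e+00]), 'tool_pos': array([ 165.191, -602.264,  244.936]), 'orientation': array([-3.112e+00, -4.190e-01,  1.000e-03]), 'wrist_force': array([-0.261,  0.034,  0.159]), 'wrist_torque': array([-0.076,  0.053,  0.021]), 'gripper_force': np.float64(0.0), 'finger_gap': np.float64(0.998)}
scene roller [(array([ 402., -135.,   72.]), 0.95), (array([ 497., -298.,   63.]), 0.91), (array([ 352., -348.,   70.]), 0.89), (array([757., 186.,  -3.]), 0.61)]
scene stand [(array([ 498., -294.,   -1.]), 0.72), (array([764., -23.,  -4.]), 0.4)]
scene stand_top [(array([ 496., -291.,   62.]), 0.69)]
scene rack [(array([542.,  50.,   1.]), 0.56)]
scene strip_mid [(array([540.,  46.,  42.]), 0.64)]
scene wheel_axle [(array([ 403., -134.,   24.]), 0.67), (array([ 352., -355.,   30.]), 0.58)]
side roller [(array([ 353., -351.,   69.]), 0.92), (array([ 406., -135.,   74.]), 0.73), (array([ 497., -294.,   61.]), 0.7)]
side stand [(array([ 499., -295.,    1.]), 0.74)]
side stand_top [(array([ 500., -294.,   64.]), 0.68)]
side rack [(array([542.,  47.,   0.]), 0.66)]
side strip_mid [(array([540.,  51.,  42.]), 0.93)]
side wheel_axle [(array([ 403., -133.,   27.]), 0.65), (array([ 356., -349.,   25.]), 0.64), (array([538.,  48.,  40.]), 0.59)]
```

View pics/scene0.png

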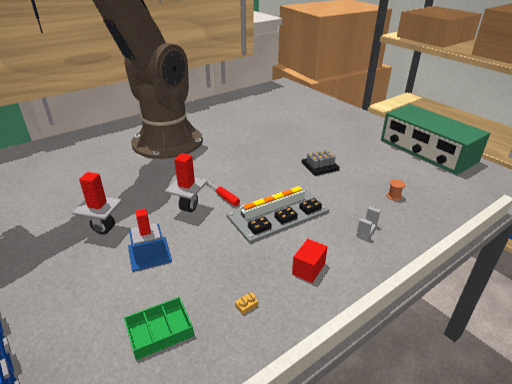

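View pics/side0.png

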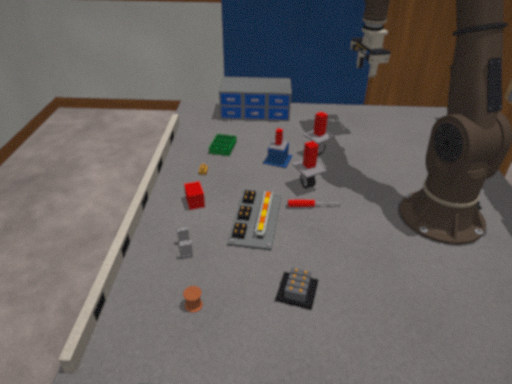

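The scene view shows the small roller in its blue stand near pixel (147,240), big look-alikes at (95,200) and (185,180), and the rack at (278,210) with sockets on its +x side. The side view agrees, with the stand at (279,150) and the strip from (268,192) to (261,233).

```bash
cat > h.py <<'E'
import numpy as np, cv2
from scipy.spatial.transform import Rotation as R
from workcell import ctrl, imaging, spotter
def cam(n):
    c=imaging.calibration(n)
    if n=="wrist":
        s=ctrl.sense(); T=np.eye(4); T[:3,:3]=R.from_rotvec(s["orientation"]).as_matrix(); T[:3,3]=s["tool_pos"]
        return np.array(c["mtx"]),T@np.array(c["tool_from_camera"]),True
    return np.array(c["mtx"]),np.array(c["pose"]),False
def back(px,z,c):
    K,P,fish=c; px=np.atleast_2d(px).astype(float)
    a=(px[:,0]-K[0,2])/K[0,0]; b=(px[:,1]-K[1,2])/K[1,1]
    if fish:
        r=np.hypot(a,b)+1e-12; d=np.c_[a/r*np.sin(r),-b/r*np.sin(r),-np.cos(r)]
    else: d=np.c_[a,-b,-np.ones_like(a)]
    d=d@P[:3,:3].T; o=P[:3,3]; return o+d*((z-o[2])/d[:,2])[:,None]
def proj(p,c):
    K,P,fish=c; q=(np.atleast_2d(p)-P[:3,3])@P[:3,:3]; x,y,z=q[:,0],-q[:,1],-q[:,2]
    if fish:
        r=np.hypot(x,y)+1e-12; t=np.arctan2(r,z); x,y,z=x/r*t,y/r*t,1
    return np.c_[K[0,0]*x/z+K[0,2],K[1,1]*y/z+K[1,2]]
def grab(n,f=None):
    c=cam(n); im=imaging.grab_frame(n)
    if f: cv2.imwrite(f"pics/{f}.png",im[:,:,::-1])
    return im,c
def todelta(w,s=None):
    s=s or ctrl.sense(); return R.from_rotvec(s["orientation"]).inv().apply(w)
E
python3 - <<'E'
from h import *
for n in("scene","side","wrist"):
    c=imaging.calibration(n); print(n,c.keys())
print(np.round(c["tool_from_camera"],2), c["mtx"])
for n in("scene","side"):
    im,c=grab(n); h=cv2.cvtColor(im,cv2.COLOR_RGB2HSV)
    u=proj([[541,49,42]],c)[0]; m=cv2.inRange(h,(5,130,120),(35,255,255))
    w=np.zeros_like(m); cv2.circle(w,tuple(int(v) for v in u),45,255,-1); m&=w
    k,l,st,_=cv2.connectedComponentsWithStats(cv2.morphologyEx(m,cv2.MORPH_CLOSE,np.ones((5,5))))
    i=1+np.argmax(st[1:,4]); ys,xs=np.nonzero((l==i)); 
    P=back(np.c_[xs,ys],43,c)[:,:2]; (cx,cy),(a,b),t=cv2.minAreaRect(P.astype(np.float32))
    q=P-P.mean(0); v=np.linalg.svd(q,full_matrices=False)[2][0]
    print(n,len(xs),P.mean(0),(cx,cy),(a,b),t,"yaw of y axis",np.degrees(np.arctan2(v[1],v[0])))
E
python3 -m pendant '[[[0.0366,-0.019,0],[0,0,0]],[[0.0366,-0.019,0],[0,0,0]],[[0.0366,-0.019,0],[0,0,0]],[[0.0366,-0.019,0],[0,0,0]],[[0.0366,-0.019,0],[0,0,0]],[[0.0366,-0.019,0],[0,0,0]],[[0.0366,-0.019,0],[0,0,0]],[[0.0366,-0.019,0],[0,0,0]],[[0.0366,-0.019,0],[0,0,0]],[[0.0366,-0.019,0],[0,0,0]],[[0.0366,-0.019,0],[0,0,0]]]' -1
```

```text
scene dict_keys(['mtx', 'pose'])
side dict_keys(['mtx', 'pose'])
wrist dict_keys(['mtx', 'tool_from_camera'])
[[-0.0000e+00  9.6000e-01  2.8000e-01  7.5530e+01]
 [ 1.0000e+00  0.0000e+00  0.0000e+00  3.0000e-02]
 [ 0.0000e+00  2.8000e-01 -9.6000e-01 -1.3813e+02]
 [ 0.0000e+00  0.0000e+00  0.0000e+00  1.0000e+00]] [[297.31863964   0.         260.72389851]
 [  0.         297.31863964 194.48746049]
 [  0.           0.           1.        ]]
scene 305 [544.40315104  40.12786331] (544.7532348632812, 43.612037658691406) (177.277587890625, 22.571632385253906) 83.78875732421875 yaw of y axis -96.44399841541711
side 190 [539.84997701  59.28789955] (539.4282836914062, 54.77647399902344) (178.01271057128906, 14.39755916595459) 83.50218200683594 yaw of y axis 83.43153534224241
clock: 1.72
tool_pos: [499.6, -293.2, 246.0]
orientation: [3.113, 0.419, 0.001]
wrist_force: [1.3, -0.6, 0.7]
finger_gap: 1.0
gripper_force: 0.0
```

```bash
python3 - <<'E'
from h import *
im,c=grab("wrist","w1")
h=cv2.cvtColor(im,cv2.COLOR_RGB2HSV)
r=spotter.mark_of("wrist","stand_top"); print([(np.round(d["at"]),d["confidence"]) for d in r])
r=spotter.mark_of("wrist","roller"); print([(np.round(d["at"]),d["confidence"]) for d in r])
print(proj([[498,-294,62],[498,-294,126]],c))
E
```

```text
[]
[(array([ 499., -294.,   59.]), 0.89), (array([ 404., -134.,   70.]), 0.68), (array([ 348., -352.,   72.]), 0.58)]
[[261.15646764 178.95701159]
 [261.25580788 195.42601445]]
```

View pics/w1.png

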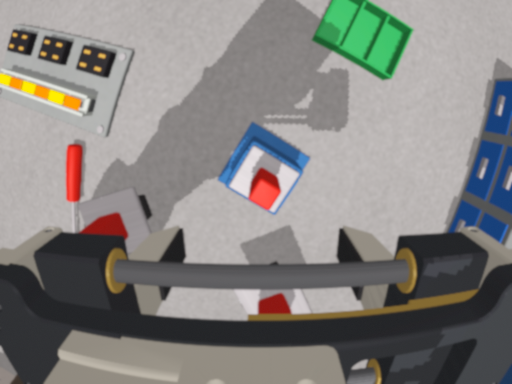

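The wrist view shows the collar (white, centre about (265,180)) in its blue stand, rotated about 30° in the image, with the red handle at (265,188). The rack is upper left.

```bash
python3 - <<'E'
from h import *
im=cv2.imread("pics/w1.png")[:,:,::-1]; c=cam("wrist")
h=cv2.cvtColor(im,cv2.COLOR_RGB2HSV).astype(int); yy,xx=np.mgrid[:384,:512]
near=np.hypot(xx-265,yy-175)<48
def rep(n,m,z):
    m=(m&near).astype(np.uint8); k,l,st,_=cv2.connectedComponentsWithStats(m); i=1+np.argmax(st[1:,4]); y,x=np.nonzero(l==i)
    P=back(np.c_[x,y],z,c)[:,:2].astype(np.float32); print(n,len(x),cv2.minAreaRect(P)); return P
print(im[165,250],im[188,262],im[140,270],im[100,300],im[150,256])
w=rep("collar",(h[...,1]<60)&(h[...,2]>195),68)
b=rep("blue",(abs(h[...,0]-110)<15)&(h[...,1]>120),0)
r=rep("red",((h[...,0]<8)|(h[...,0]>172))&(h[...,1]>150)&(h[...,2]>200),126)
allm=rep("collar+red",((h[...,1]<60)&(h[...,2]>195))|((h[...,0]<8)|(h[...,0]>172))&(h[...,1]>150)&(yy<209),68)
E
```

```text
[229 223 226] [255  92  80] [ 48  93 143] [143 139 138] [226 219 222]
collar 679 ((505.2687072753906, -277.06494140625), (24.37082862854004, 52.452796936035156), 74.24612426757812)
blue 1702 ((499.0669860839844, -294.535888671875), (90.168212890625, 90.17081451416016), 73.79570770263672)
red 557 ((501.7957763671875, -293.4961853027344), (21.603073120117188, 22.101318359375), 74.13987731933594)
collar+red 2011 ((500.4202575683594, -293.8354187011719), (59.03441619873047, 52.912025451660156), 73.95201110839844)
```

```bash
python3 -m pendant '[[[0,0,0.02],[0,0,0.1096]],[[0,0,0.02],[0,0,0.1096]],[[0,0,0.02],[0,0,0.1096]],[[0,0,0.0],[0,0,0.1096]],[[0,0,0.0],[0,0,0.1096]],[[0,0,0],[0,0,0]],[[0,0,0],[0,0,0]]]' -1
python3 - <<'E'
from h import *
s=ctrl.sense(); M=R.from_rotvec(s["orientation"]).as_matrix(); print(s["tool_pos"],M.round(4).tolist(), np.degrees(np.arctan2(M[1,1],M[0,1])))
print(todelta(np.array([500,-294,88.5])-s["tool_pos"],s))
E
```

```text
clock: 2.45
tool_pos: [497.8, -295.6, 185.9]
orientation: [3.111, -0.435, -0.0]
wrist_force: [-0.7, -0.4, 0.1]
finger_gap: 1.001
gripper_force: 0.0
[ 497.76214813 -295.61662244  185.8708019 ] [[0.9616, -0.2746, -0.0002], [-0.2746, -0.9616, -0.0007], [0.0, 0.0007, -1.0]] -105.93809034132424
[ 1.7062419  -2.23997661 97.36922386]
```

```bash
python3 -m pendant '[[[0.0017,-0.0022,0.02],[0,0,0]],[[0,0,0.02],[0,0,0]],[[0,0,0.02],[0,0,0]],[[0,0,0.02],[0,0,0]],[[0,0,0.01],[0,0,0]],[[0,0,0.007],[0,0,0]],[[0,0,0],[0,0,0]],[[0,0,0],[0,0,0]],[[0,0,0],[0,0,0]]]' -1
python3 -m pendant '[[[0,0,0],[0,0,0]],[[0,0,0],[0,0,0]],[[0,0,0],[0,0,0]],[[0,0,0],[0,0,0]],[[0,0,0],[0,0,0]],[[0,0,0],[0,0,0]],[[0,0,0],[0,0,0]]]' 1 45
```

```text
clock: 3.2
tool_pos: [501.2, -293.5, 89.8]
orientation: [3.11, -0.438, 0.003]
wrist_force: [0.2, -0.8, 0.9]
finger_gap: 0.998
gripper_force: 0.0
clock: 3.78
tool_pos: [500.6, -293.0, 88.7]
orientation: [3.111, -0.439, -0.0]
wrist_force: [-0.1, -0.7, -0.2]
finger_gap: 0.54
gripper_force: 0.0
```

```bash
python3 -m pendant '[[[0,0,0],[0,0,0]],[[0,0,0],[0,0,0]],[[0,0,0],[0,0,0]],[[0,0,0],[0,0,0]],[[0,0,0],[0,0,0]],[[0,0,0],[0,0,0]],[[0,0,0],[0,0,0]],[[0,0,0],[0,0,0]]]' 1 45
```

```text
clock: 4.45
tool_pos: [500.5, -293.2, 88.7]
orientation: [3.111, -0.439, -0.0]
wrist_force: [0.3, -1.9, -0.2]
finger_gap: 0.26
gripper_force: 45.0
```

```bash
python3 -m pendant '[[[0,0,-0.01],[0,0,0]],[[0,0,-0.02],[0,0,0]],[[0,0,-0.03],[0,0,0]],[[0,0,-0.03],[0,0,0]],[[0,0,-0.03],[0,0,0]],[[0,0,0],[0,0,0]],[[0,0,0],[0,0,0]],[[0,0,0],[0,0,0]]]'
python3 -m pendant '[[[-0.0125,-0.0345,0],[0,0,0]],[[-0.0125,-0.0345,0],[0,0,0]],[[-0.0125,-0.0345,0],[0,0,0]],[[-0.0125,-0.0345,0],[0,0,0]],[[-0.0125,-0.0345,0],[0,0,0]],[[-0.0125,-0.0345,0],[0,0,0]],[[-0.0125,-0.0345,0],[0,0,0]],[[-0.0125,-0.0345,0],[0,0,0]],[[0,0,0],[0,0,-0.083]],[[0,0,0],[0,0,-0.083]],[[0,0,0],[0,0,0]],[[0,0,0],[0,0,0]]]'
python3 - <<'E'
from h import *
im,c=grab("wrist","w2")
s=ctrl.sense(); M=R.from_rotvec(s["orientation"]).as_matrix(); print(s["tool_pos"],s["wrist_force"],np.degrees(np.arctan2(M[1,1],M[0,1])))
print(proj([[541,49,42]],c))
E
```

```text
clock: 5.12
tool_pos: [500.0, -292.5, 208.2]
orientation: [-3.11, 0.438, 0.002]
wrist_force: [-0.6, 0.2, -2.8]
finger_gap: 0.26
gripper_force: 45.0
clock: 6.12
tool_pos: [479.9, -0.4, 207.5]
orientation: [3.136, -0.183, -0.004]
wrist_force: [-0.8, -0.2, -2.9]
finger_gap: 0.26
gripper_force: 45.0
[480.12705051  -0.61927769 207.76135745] [ 0.75709725 -0.44400783 -3.68717779] -96.75424877084738
[[205.60554137 129.47052755]]
```

View pics/w2.png

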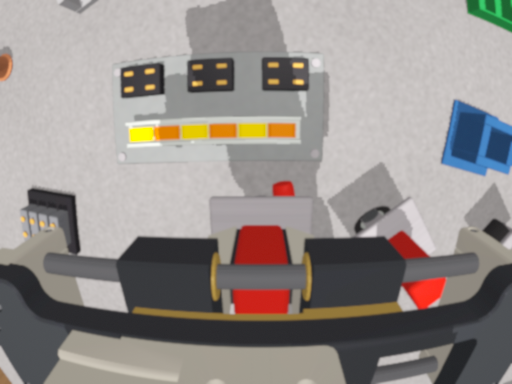

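Wrist view: strip spans pixels (129,134) to (297,130), and the plate spans (115,55) to (325,160). The roller is held upright, with the collar's edge at (260,200).

```bash
python3 - <<'E'
from h import *
from scipy.optimize import least_squares
im=cv2.imread("pics/w2.png")[:,:,::-1]; c=cam("wrist")
h=cv2.cvtColor(im,cv2.COLOR_RGB2HSV).astype(int); yy,xx=np.mgrid[:384,:512]
m=((h[...,0]>5)&(h[...,0]<35)&(h[...,1]>140)&(yy>115)&(yy<150)&(xx>110)&(xx<310))
y,x=np.nonzero(m); print(x.min(),x.max(),y.min(),y.max(),len(x))
for z in(33,43,53):
    P=back(np.c_[x,y],z,c)[:,:2].astype(np.float32); r=cv2.minAreaRect(P); print(z,r)
# per-seg centres & boundaries by hue
hue=np.array([np.median(h[...,0][m[:,i],i]) if m[:,i].any() else -1 for i in range(120,305)])
print([(i+120) for i in range(1,185) if abs(hue[i]-hue[i-1])>5])
hh=[m[:,i].sum() for i in range(120,305)];print(hh)
# wheel not visible; collar edge grey
E
```

```text
130 294 124 141 2041
33 ((539.4339599609375, 48.22017288208008), (181.79159545898438, 14.73007583618164), 83.70303344726562)
43 ((539.9468383789062, 46.36111068725586), (175.97848510742188, 14.259105682373047), 83.70308685302734)
53 ((540.4595336914062, 44.5020751953125), (170.16539001464844, 13.788043975830078), 83.70303344726562)
[130, 154, 180, 181, 208, 209, 237, 238, 266, 268, 295]
[np.int64(0), np.int64(0), np.int64(0), np.int64(0), np.int64(0), np.int64(0), np.int64(0), np.int64(0), np.int64(0), np.int64(0), np.int64(12), np.int64(13), np.int64(13), np.int64(13), np.int64(14), np.int64(13), np.int64(13), np.int64(13), np.int64(13), np.int64(13), np.int64(13), np.int64(13), np.int64(13), np.int64(13), np.int64(13), np.int64(13), np.int64(14), np.int64(14), np.int64(14), np.int64(14), np.int64(14), np.int64(13), np.int64(12), np.int64(8), np.int64(9), np.int64(11), np.int64(13), np.int64(13), np.int64(13), np.int64(13), np.int64(13), np.int64(13), np.int64(13), np.int64(12), np.int64(12), np.int64(12), np.int64(13), np.int64(13), np.int64(13), np.int64(13), np.int64(13), np.int6
[... 1148 characters left out ...]
p.int64(13), np.int64(13), np.int64(13), np.int64(13), np.int64(13), np.int64(13), np.int64(13), np.int64(13), np.int64(13), np.int64(13), np.int64(13), np.int64(12), np.int64(0), np.int64(0), np.int64(11), np.int64(13), np.int64(13), np.int64(13), np.int64(13), np.int64(13), np.int64(13), np.int64(13), np.int64(13), np.int64(13), np.int64(13), np.int64(13), np.int64(13), np.int64(13), np.int64(13), np.int64(13), np.int64(13), np.int64(13), np.int64(13), np.int64(13), np.int64(13), np.int64(13), np.int64(13), np.int64(13), np.int64(13), np.int64(13), np.int64(13), np.int64(0), np.int64(0), np.int64(0), np.int64(0), np.int64(0), np.int64(0), np.int64(0), np.int64(0), np.int64(0), np.int64(0)]
```

```bash
python3 -m pendant '[[[0.0106,-0.026,0],[0,0,-0.006]],[[0.0106,-0.026,0],[0,0,0]],[[0.0106,-0.026,0],[0,0,0]],[[0.0106,-0.026,0.01],[0,0,0]],[[0.0106,-0.026,0.02],[0,0,0]],[[0,0,0.02],[0,0,0]],[[0,0,0.01],[0,0,0]],[[0,0,0],[0,0,0]],[[0,0,0],[0,0,0]],[[0,0,0],[0,0,0]]]'
python3 - <<'E'
from h import *
im,c=grab("side","s2"); im2,_=grab("scene","sc2")
s=ctrl.sense(); print(s["tool_pos"],s["wrist_force"])
u=proj([[545,100,60]],c)[0].astype(int); a=im[u[1]-45:u[1]+45,u[0]-60:u[0]+60]
u=proj([[545,80,60]],cam("scene"))[0].astype(int); b=im2[u[1]-45:u[1]+45,u[0]-60:u[0]+60]
cv2.imwrite("pics/c2.png",cv2.resize(np.vstack([a,b]),None,fx=3.3,fy=3.3,interpolation=cv2.INTER_CUBIC)[:,:,::-1])
E
```

```text
clock: 7.0
tool_pos: [548.1, 122.1, 149.6]
orientation: [3.137, -0.174, 0.001]
wrist_force: [0.4, 0.9, -2.2]
finger_gap: 0.259
gripper_force: 45.0
[548.37614826 122.57673893 149.99292814] [-0.17785568 -0.60268867 -3.49852261]
```

View pics/c2.png

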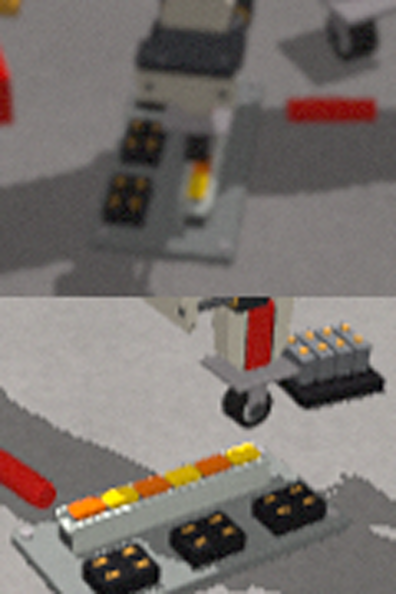

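The crops show the roller upright above the +y end of the strip, centred over it, with the wheel at about (247,405) clear above the strip's end at (245,452).

```bash
Z='[[0,0,0],[0,0,0]]'; python3 -m pendant '[[[0,0,0.005],[0,0,0]],[[0,0,0.005],[0,0,0]],[[0,0,0],[0,0,0]],[[0,0,0],[0,0,0]]]' | grep -E 'tool_pos|force:' 
python3 -m pendant '[[[0,0,0.001],[0,0,0]],[[0,0,0.001],[0,0,0]],[[0,0,0],[0,0,0]]]' | grep -E 'tool_pos|wrist'
```

```text
tool_pos: [547.4, 123.1, 138.4]
wrist_force: [-0.4, -0.0, -2.7]
gripper_force: 45.0
tool_pos: [547.7, 123.3, 136.6]
wrist_force: [-0.1, 0.2, -3.2]
```

```bash
python3 -m pendant '[[[0,0,0.001],[0,0,0]],[[0,0,0.001],[0,0,0]],[[0,0,0],[0,0,0]]]' | grep -E 'tool_pos|wrist'
```

```text
tool_pos: [547.6, 123.2, 134.5]
wrist_force: [-0.2, 0.5, -3.8]
```

```bash
python3 -m pendant '[[[0,0,0.001],[0,0,0]],[[0,0,0.001],[0,0,0]],[[0,0,0],[0,0,0]]]' | grep -E 'tool_pos|wrist'
```

```text
tool_pos: [547.6, 123.2, 132.5]
wrist_force: [0.1, 0.7, -3.0]
```

```bash
for i in 1 2; do python3 -m pendant '[[[0,0,0.0008],[0,0,0]],[[0,0,0.0007],[0,0,0]],[[0,0,0],[0,0,0]]]' | grep -E 'tool_pos|wrist';done
```

```text
tool_pos: [547.6, 123.2, 131.1]
wrist_force: [1.0, -0.1, -3.0]
tool_pos: [547.6, 123.3, 129.6]
wrist_force: [-0.6, 0.1, -2.2]
```

```bash
python3 -m pendant '[[[0,0,0.0008],[0,0,0]],[[0,0,0.0007],[0,0,0]],[[0,0,0],[0,0,0]]]' | grep -E 'tool_pos|wrist'
```

```text
tool_pos: [547.6, 123.3, 128.0]
wrist_force: [-0.8, -0.7, -2.8]
```

```bash
for i in 1 2; do python3 -m pendant '[[[0,0,0.0008],[0,0,0]],[[0,0,0.0007],[0,0,0]],[[0,0,0],[0,0,0]]]' | grep -E 'tool_pos|wrist';done
```

```text
tool_pos: [547.6, 123.2, 126.6]
wrist_force: [0.1, 0.0, -2.5]
tool_pos: [547.6, 123.2, 125.0]
wrist_force: [0.0, -0.1, -3.2]
```

```bash
python3 -m pendant '[[[0,0,0.0008],[0,0,0]],[[0,0,0.0007],[0,0,0]],[[0,0,0],[0,0,0]]]' | grep -E 'tool_pos|wrist'
```

```text
tool_pos: [547.6, 123.3, 123.5]
wrist_force: [0.4, 0.1, -2.8]
```

```bash
python3 -m pendant '[[[0,0,0.0008],[0,0,0]],[[0,0,0.0007],[0,0,0]],[[0,0,0],[0,0,0]]]' | grep -E 'tool_pos|wrist'
```

```text
tool_pos: [547.6, 123.2, 122.1]
wrist_force: [-0.6, 0.3, -2.4]
```

```bash
python3 -m pendant '[[[0,0,0.0008],[0,0,0]],[[0,0,0.0007],[0,0,0]],[[0,0,0],[0,0,0]]]' | grep -E 'tool_pos|wrist'
```

```text
tool_pos: [547.8, 123.3, 120.8]
wrist_force: [-0.7, 0.1, -0.1]
```

```bash
python3 -m pendant '[[[0,0,0.0008],[0,0,0]],[[0,0,0.0007],[0,0,0]],[[0,0,0],[0,0,0]]]' | grep -E 'tool_pos|wrist'
```

```text
tool_pos: [548.0, 123.6, 119.8]
wrist_force: [-2.2, -0.6, 6.4]
```

```bash
python3 -m pendant '[[[0,0,0.0008],[0,0,0]],[[0,0,0.0007],[0,0,0]],[[0,0,0],[0,0,0]]]' | grep -E 'tool_pos|wrist'
```

```text
tool_pos: [548.0, 123.6, 118.4]
wrist_force: [-2.9, 0.3, 6.7]
```

```bash
python3 -m pendant '[[[0,0,0.0008],[0,0,0]],[[0,0,0.0007],[0,0,0]],[[0,0,0],[0,0,0]]]' | grep -E 'tool_pos|wrist'
```

```text
tool_pos: [548.0, 123.7, 116.9]
wrist_force: [-1.7, -0.2, 7.4]
```

```bash
python3 -m pendant '[[[0,0,0.0007],[0,0,0]],[[0,0,0],[0,0,0]],[[0,0,0],[0,0,0]]]' | grep -E 'tool_pos|wrist'
```

```text
tool_pos: [548.0, 123.7, 116.3]
wrist_force: [-2.1, 0.7, 6.7]
```

```bash
python3 -m pendant '[[[0,0,0.0003],[0,0,0]],[[0,0,0],[0,0,0]],[[0,0,0],[0,0,0]]]' | grep -E 'clock|tool_pos|wrist'
```

```text
clock: 11.43
tool_pos: [548.0, 123.7, 116.0]
wrist_force: [-1.6, -0.8, 7.1]
```

```bash
python3 -m pendant '[[[0,0,0.0004],[0,0,0]],[[0,0,0],[0,0,0]],[[0,0,0],[0,0,0]]]' | grep -E 'clock|tool_pos|wrist'
```

```text
clock: 11.68
tool_pos: [548.0, 123.7, 115.7]
wrist_force: [-2.9, -0.3, 7.8]
```

```bash
python3 -m pendant '[[[0,0,0.0002],[0,0,0]],[[0,0,0],[0,0,0]],[[0,0,0],[0,0,0]]]' | grep -E 'clock|tool_pos|wrist'
```

```text
clock: 11.93
tool_pos: [548.1, 123.7, 115.5]
wrist_force: [-1.7, -0.3, 7.8]
```

```bash
python3 -m pendant '[[[0,0,0.0003],[0,0,0]],[[0,0,0],[0,0,0]],[[0,0,0],[0,0,0]]]' | grep -E 'clock|tool_pos|wrist'; python3 - <<'E'
from h import *
s=ctrl.sense();print(s["wrist_force"]);M=R.from_rotvec(s["orientation"]).as_matrix();print(M.round(4).tolist())
E
```

```text
clock: 12.18
tool_pos: [548.1, 123.7, 115.3]
wrist_force: [-3.3, -0.7, 10.0]
[-3.27510822 -0.66486686  9.96911272]
[[0.9942, -0.1079, 0.0012], [-0.1079, -0.9942, 0.0006], [0.0011, -0.0007, -1.0]]
```

```bash
python3 -m pendant '[[[0,0.003,0],[0,0,0]],[[0,0.003,0],[0,0,0]],[[0,0,0],[0,0,0]]]' | grep -E 'clock|tool_pos|wrist'
```

```text
clock: 12.43
tool_pos: [547.4, 117.3, 115.3]
wrist_force: [-3.0, 0.1, 9.7]
```

```bash
python3 -m pendant '[[[0,0.002,0],[0,0,0]],[[0,0.002,0],[0,0,0]],[[0,0,0],[0,0,0]]]' | grep -E 'clock|tool_pos|wrist'
```

```text
clock: 12.68
tool_pos: [547.1, 114.0, 115.4]
wrist_force: [-3.4, 1.5, 10.1]
```

```bash
python3 -m pendant '[[[0,0.0015,0],[0,0,0]],[[0,0.0015,0],[0,0,0]],[[0,0,0],[0,0,0]]]' | grep -E 'clock|tool_pos|wrist'
```

```text
clock: 12.93
tool_pos: [546.9, 112.5, 115.6]
wrist_force: [-3.7, 5.4, 9.7]
```

```bash
python3 -m pendant '[[[0,0.0015,0],[0,0,0]],[[0,0.0015,0],[0,0,0]],[[0,0,0],[0,0,0]]]' | grep -E 'clock|tool_pos|wrist'
```

```text
clock: 13.18
tool_pos: [546.6, 109.2, 115.5]
wrist_force: [-3.2, 2.8, 9.3]
```

```bash
python3 -m pendant '[[[0,0.0015,0],[0,0,0]],[[0,0.0015,0],[0,0,0]],[[0,0,0],[0,0,0]]]' | grep -E 'clock|tool_pos|wrist'
```

```text
clock: 13.43
tool_pos: [546.2, 105.4, 115.2]
wrist_force: [-1.6, 1.2, 7.9]
```

```bash
python3 -m pendant '[[[0,0.0015,0],[0,0,0]],[[0,0.0015,0],[0,0,0]],[[0,0,0],[0,0,0]]]' | grep -E 'clock|tool_pos|wrist'
```

```text
clock: 13.68
tool_pos: [545.8, 102.1, 115.3]
wrist_force: [-2.5, 1.3, 9.3]
```

```bash
python3 -m pendant '[[[0,0.0025,0.0001],[0,0,0]],[[0,0.0025,0],[0,0,0]],[[0,0,0],[0,0,0]]]' | grep -E 'clock|tool_pos|wrist'
```

```text
clock: 13.93
tool_pos: [545.2, 96.5, 115.3]
wrist_force: [-3.5, 1.1, 11.6]
```

```bash
python3 -m pendant '[[[0,0.0025,0],[0,0,0]],[[0,0.0025,0],[0,0,0]],[[0,0,0],[0,0,0]]]' | grep -E 'clock|tool_pos|wrist'
```

```text
clock: 14.18
tool_pos: [544.7, 91.5, 115.3]
wrist_force: [-2.8, 1.1, 10.6]
```

```bash
python3 -m pendant '[[[0,0.0025,0],[0,0,0]],[[0,0.0025,0],[0,0,0]],[[0,0.0025,0],[0,0,0]],[[0,0,0],[0,0,0]]]' | grep -E 'clock|tool_pos|wrist'
```

```text
clock: 14.52
tool_pos: [543.9, 84.0, 115.3]
wrist_force: [-2.0, -0.1, 10.5]
```

```bash
python3 -m pendant '[[[0,0.0015,0],[0,0,0]],[[0,0.0015,0],[0,0,0]],[[0,0,0],[0,0,0]]]' | grep -E 'clock|tool_pos|wrist'
```

```text
clock: 14.77
tool_pos: [543.7, 82.7, 115.5]
wrist_force: [-3.2, 3.8, 9.9]
```

```bash
python3 -m pendant '[[[0,0.0015,0],[0,0,0]],[[0,0.0015,0],[0,0,0]],[[0,0,0],[0,0,0]]]' | grep -E 'clock|tool_pos|wrist'
```

```text
clock: 15.02
tool_pos: [543.5, 80.4, 115.5]
wrist_force: [-2.3, 5.8, 9.2]
```

```bash
python3 -m pendant '[[[0,0.0015,0],[0,0,0]],[[0,0.0015,0],[0,0,0]],[[0,0,0],[0,0,0]]]' | grep -E 'clock|tool_pos|wrist'
```

```text
clock: 15.27
tool_pos: [543.1, 76.5, 115.3]
wrist_force: [-1.9, 2.5, 7.7]
```

```bash
python3 -m pendant '[[[0,0.0015,0],[0,0,0]],[[0,0.0015,0],[0,0,0]],[[0,0,0],[0,0,0]]]' | grep -E 'clock|tool_pos|wrist'
```

```text
clock: 15.52
tool_pos: [542.7, 72.8, 115.3]
wrist_force: [-3.0, 1.2, 10.8]
```

```bash
python3 -m pendant '[[[0,0.0025,0],[0,0,0]],[[0,0.0025,0],[0,0,0]],[[0,0.0025,0],[0,0,0]],[[0,0.0025,0],[0,0,0]],[[0,0,0],[0,0,0]]]' | grep -E 'clock|tool_pos|wrist'
```

```text
clock: 15.93
tool_pos: [541.6, 62.0, 115.3]
wrist_force: [-2.9, 0.4, 11.1]
```

```bash
python3 -m pendant '[[[0,0.0025,0],[0,0,0]],[[0,0.0025,0],[0,0,0]],[[0,0.001,0],[0,0,0]],[[0,0,0],[0,0,0]]]' | grep -E 'clock|tool_pos|wrist'
```

```text
clock: 16.27
tool_pos: [540.9, 56.3, 115.3]
wrist_force: [-2.7, 0.4, 11.4]
```

```bash
python3 -m pendant '[[[0,0.0015,-0.0001],[0,0,0]],[[0,0.0015,0],[0,0,0]],[[0,0,0],[0,0,0]]]' | grep -E 'clock|tool_pos|wrist'
```

```text
clock: 16.52
tool_pos: [540.7, 53.9, 115.4]
wrist_force: [-2.5, 1.2, 10.4]
```

```bash
python3 -m pendant '[[[0,0.0015,0],[0,0,0]],[[0,0.0015,0],[0,0,0]],[[0,0,0],[0,0,0]]]' | grep -E 'clock|tool_pos|wrist'
```

```text
clock: 16.77
tool_pos: [540.5, 52.2, 115.5]
wrist_force: [-2.4, 4.3, 10.2]
```

```bash
python3 -m pendant '[[[0,0.0015,0],[0,0,0]],[[0,0.0015,0],[0,0,0]],[[0,0,0],[0,0,0]]]' | grep -E 'clock|tool_pos|wrist'
```

```text
clock: 17.02
tool_pos: [540.1, 48.7, 115.4]
wrist_force: [-2.8, 3.2, 9.1]
```

```bash
python3 -m pendant '[[[0,0.0015,0],[0,0,0]],[[0,0.0015,0],[0,0,0]],[[0,0,0],[0,0,0]]]' | grep -E 'clock|tool_pos|wrist'
```

```text
clock: 17.27
tool_pos: [539.8, 45.0, 115.3]
wrist_force: [-1.6, 1.9, 7.5]
```

```bash
python3 -m pendant '[[[0,0.0015,0],[0,0,0]],[[0,0.0015,0],[0,0,0]],[[0,0,0],[0,0,0]]]' | grep -E 'clock|tool_pos|wrist'
```

```text
clock: 17.52
tool_pos: [539.4, 41.6, 115.4]
wrist_force: [-2.1, 1.5, 9.3]
```

```bash
python3 -m pendant '[[[0,0.0025,0],[0,0,0]],[[0,0.0025,0],[0,0,0]],[[0,0.0025,0],[0,0,0]],[[0,0.0015,0],[0,0,0]],[[0,0,0],[0,0,0]]]' | grep -E 'clock|tool_pos|wrist'
```

```text
clock: 17.93
tool_pos: [538.4, 32.3, 115.4]
wrist_force: [-2.6, 0.3, 10.2]
```

```bash
python3 -m pendant '[[[0,0.0025,0],[0,0,0]],[[0,0.0025,0],[0,0,0]],[[0,0.001,0],[0,0,0]],[[0,0,0],[0,0,0]]]' | grep -E 'clock|tool_pos|wrist'
```

```text
clock: 18.27
tool_pos: [537.8, 26.3, 115.4]
wrist_force: [-2.9, -0.4, 9.5]
```

```bash
python3 -m pendant '[[[0,0.0015,0],[0,0,0]],[[0,0.0015,0],[0,0,0]],[[0,0,0],[0,0,0]]]' | grep -E 'clock|tool_pos|wrist'
```

```text
clock: 18.52
tool_pos: [537.5, 24.4, 115.5]
wrist_force: [-2.7, 2.1, 9.6]
```

```bash
python3 -m pendant '[[[0,0.0015,0],[0,0,0]],[[0,0.0015,0],[0,0,0]],[[0,0,0],[0,0,0]]]' | grep -E 'clock|tool_pos|wrist'
```

```text
clock: 18.77
tool_pos: [537.4, 22.5, 115.5]
wrist_force: [-2.5, 5.6, 10.0]
```

```bash
python3 -m pendant '[[[0,0.0015,0],[0,0,0]],[[0,0.0015,0],[0,0,0]],[[0,0,0],[0,0,0]]]' | grep -E 'clock|tool_pos|wrist'
```

```text
clock: 19.02
tool_pos: [537.0, 19.0, 115.5]
wrist_force: [-2.7, 4.2, 8.7]
```

```bash
python3 -m pendant '[[[0,0.0015,0],[0,0,0]],[[0,0.0015,0],[0,0,0]],[[0,0,0],[0,0,0]]]' | grep -E 'clock|tool_pos|wrist'
```

```text
clock: 19.27
tool_pos: [536.6, 15.1, 115.3]
wrist_force: [-2.0, 2.0, 8.2]
```

```bash
python3 -m pendant '[[[0,0.0015,0],[0,0,0]],[[0,0.0015,0],[0,0,0]],[[0,0,0],[0,0,0]]]' | grep -E 'clock|tool_pos|wrist'
```

```text
clock: 19.52
tool_pos: [536.2, 11.7, 115.4]
wrist_force: [-1.9, -0.2, 9.9]
```

Seg1 centre is at world y≈3; the next bump is near y≈-7.

```bash
python3 -m pendant '[[[0,0.0025,0],[0,0,0]],[[0,0.0025,0],[0,0,0]],[[0,0.0025,0],[0,0,0]],[[0,0.0015,0],[0,0,0]],[[0,0,0],[0,0,0]]]' | grep -E 'clock|tool_pos|wrist'
```

```text
clock: 19.93
tool_pos: [535.2, 2.3, 115.4]
wrist_force: [-3.3, 0.2, 11.6]
```

```bash
python3 -m pendant '[[[0,0.0025,0],[0,0,0]],[[0,0.0025,0],[0,0,0]],[[0,0.001,0],[0,0,0]],[[0,0,0],[0,0,0]]]' | grep -E 'clock|tool_pos|wrist'
```

```text
clock: 20.27
tool_pos: [534.6, -3.6, 115.4]
wrist_force: [-1.5, -0.2, 10.8]
```

```bash
python3 -m pendant '[[[0,0.0015,0],[0,0,0]],[[0,0.0015,0],[0,0,0]],[[0,0,0],[0,0,0]]]' | grep -E 'clock|tool_pos|wrist'
```

```text
clock: 20.52
tool_pos: [534.3, -5.7, 115.4]
wrist_force: [-2.4, 3.0, 10.6]
```

```bash
python3 -m pendant '[[[0,0.0015,0],[0,0,0]],[[0,0.0015,0],[0,0,0]],[[0,0,0],[0,0,0]]]' | grep -E 'clock|tool_pos|wrist'
```

```text
clock: 20.77
tool_pos: [534.1, -7.9, 115.5]
wrist_force: [-1.6, 3.6, 10.1]
```

```bash
python3 -m pendant '[[[0,0.0015,0],[0,0,0]],[[0,0.0015,0],[0,0,0]],[[0,0,0],[0,0,0]]]' | grep -E 'clock|tool_pos|wrist'
```

```text
clock: 21.02
tool_pos: [533.7, -11.5, 115.3]
wrist_force: [-1.3, 2.7, 9.4]
```

```bash
python3 -m pendant '[[[0,0.0015,0],[0,0,0]],[[0,0.0015,0],[0,0,0]],[[0,0,0],[0,0,0]]]' | grep -E 'clock|tool_pos|wrist'
```

```text
clock: 21.27
tool_pos: [533.4, -14.9, 115.3]
wrist_force: [-1.3, 2.4, 8.7]
```

```bash
python3 -m pendant '[[[0,0.0015,0],[0,0,0]],[[0,0.0015,0],[0,0,0]],[[0,0,0],[0,0,0]]]' | grep -E 'clock|tool_pos|wrist'
```

```text
clock: 21.52
tool_pos: [533.0, -18.3, 115.4]
wrist_force: [-2.1, 1.2, 9.7]
```

```bash
python3 -m pendant '[[[0,0.0025,0],[0,0,0]],[[0,0.0025,0],[0,0,0]],[[0,0.0025,0],[0,0,0]],[[0,0.001,0],[0,0,0]],[[0,0,0],[0,0,0]]]' | grep -E 'clock|tool_pos|wrist'
```

```text
clock: 21.93
tool_pos: [532.1, -27.0, 115.4]
wrist_force: [-2.3, -0.5, 10.1]
```

```bash
python3 -m pendant '[[[0,0,0.0002],[0,0,0]],[[0,0,0],[0,0,0]],[[0,0,0],[0,0,0]],[[0,0,0],[0,0,0]]]' | grep -E 'clock|tool_pos|wrist'
python3 - <<'E'
from h import *
im,c=grab("wrist","w3"); s=ctrl.sense(); print(s["tool_pos"],s["wrist_force"]); im2,_=grab("side","s3"); 
u=proj([[541,60,42]],cam("side"))[0].astype(int); b=cv2.resize(im2[u[1]-35:u[1]+35,u[0]-45:u[0]+45],None,fx=5,fy=5,interpolation=cv2.INTER_CUBIC)
sc,cs=grab("scene"); u=proj([[541,49,42]],cs)[0].astype(int); d=cv2.resize(sc[u[1]-35:u[1]+35,u[0]-45:u[0]+45],None,fx=5,fy=5,interpolation=cv2.INTER_CUBIC)
cv2.imwrite("pics/c3.png",cv2.resize(np.hstack([b,d]),(800,311))[:,:,::-1])
E
```

```text
clock: 22.27
tool_pos: [532.1, -26.8, 115.2]
wrist_force: [-2.5, 0.1, 10.9]
[532.09448032 -26.78985493 115.25739636] [-1.79791467  0.17248947 11.48648678]
```

View pics/c3.png

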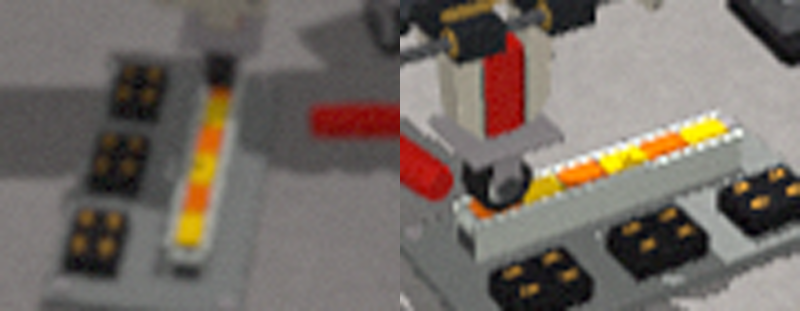

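The images show the wheel on seg0 at the −y end, with the other segments flush with the walls. I'll roll back once over the strip as a check; an unpressed segment would show up as a bump in Fy.

```bash
python3 -m pendant '[[[0,-0.003,0],[0,0,0]],[[0,-0.003,0],[0,0,0]],[[0,-0.003,0],[0,0,0]],[[0,-0.003,0],[0,0,0]],[[0,-0.003,0],[0,0,0]],[[0,-0.003,0],[0,0,0]],[[0,-0.003,0],[0,0,0]],[[0,-0.003,0],[0,0,0]],[[0,-0.003,0],[0,0,0]],[[0,-0.003,0],[0,0,0]]]' | grep -E 'clock|tool_pos|wrist'
```

```text
clock: 23.25
tool_pos: [535.4, 3.2, 115.3]
wrist_force: [-2.1, -0.7, 11.5]
```

```bash
python3 -m pendant '[[[0,-0.003,0],[0,0,0]],[[0,-0.003,0],[0,0,0]],[[0,-0.003,0],[0,0,0]],[[0,-0.003,0],[0,0,0]],[[0,-0.003,0],[0,0,0]],[[0,-0.003,0],[0,0,0]],[[0,-0.003,0],[0,0,0]],[[0,-0.003,0],[0,0,0]],[[0,-0.003,0],[0,0,0]],[[0,-0.003,0],[0,0,0]]]' | grep -E 'clock|tool_pos|wrist'
```

```text
clock: 24.08
tool_pos: [538.7, 33.0, 115.3]
wrist_force: [-2.3, 0.2, 10.3]
```

```bash
python3 -m pendant '[[[0,-0.003,0],[0,0,0]],[[0,-0.003,0],[0,0,0]],[[0,-0.003,0],[0,0,0]],[[0,-0.003,0],[0,0,0]],[[0,-0.003,0],[0,0,0]],[[0,-0.003,0],[0,0,0]],[[0,-0.003,0],[0,0,0]],[[0,-0.003,0],[0,0,0]],[[0,-0.003,0],[0,0,0]],[[0,-0.003,0],[0,0,0]]]' | grep -E 'clock|tool_pos|wrist'
```

```text
clock: 24.92
tool_pos: [542.0, 63.0, 115.3]
wrist_force: [-1.1, -0.0, 10.0]
```

```bash
python3 -m pendant '[[[0,-0.003,0],[0,0,0]],[[0,-0.003,0],[0,0,0]],[[0,-0.003,0],[0,0,0]],[[0,-0.003,0],[0,0,0]],[[0,-0.003,0],[0,0,0]],[[0,-0.003,0],[0,0,0]],[[0,-0.003,0],[0,0,0]],[[0,-0.003,0],[0,0,0]],[[0,-0.003,0],[0,0,0]],[[0,-0.003,0],[0,0,0]]]' | grep -E 'clock|tool_pos|wrist'
```

```text
clock: 25.75
tool_pos: [545.2, 92.9, 115.3]
wrist_force: [-1.4, -0.1, 9.2]
```

```bash
python3 -m pendant '[[[0,-0.003,0],[0,0,0]],[[0,-0.003,0],[0,0,0]],[[0,-0.003,0],[0,0,0]],[[0,-0.003,0],[0,0,0]],[[0,-0.003,0],[0,0,0]],[[0,-0.003,0],[0,0,0]],[[0,-0.003,0],[0,0,0]],[[0,-0.003,0],[0,0,0]],[[0,0,0],[0,0,0]],[[0,0,0],[0,0,0]]]' | grep -E 'clock|tool_pos|wrist'
```

```text
clock: 26.58
tool_pos: [547.9, 117.1, 115.3]
wrist_force: [-1.6, 1.8, 8.2]
```

```bash
python3 -m pendant '[[[0,-0.003,0.0003],[0,0,0]],[[0,-0.003,0.0001],[0,0,0]],[[0,0,0],[0,0,0]],[[0,0,0],[0,0,0]],[[0,0,0],[0,0,0]]]' | grep -E 'clock|tool_pos|wrist'
```

```text
clock: 27.0
tool_pos: [548.6, 123.1, 115.0]
wrist_force: [-1.5, 0.6, 10.2]
```

```bash
python3 -m pendant '[[[0,0,-0.005],[0,0,0]],[[0,0,-0.01],[0,0,0]],[[0,0,-0.02],[0,0,0]],[[0,0,-0.03],[0,0,0]],[[0,0,-0.025],[0,0,0]],[[0,0,0],[0,0,0]]]' | grep -E 'clock|tool_pos|wrist'
python3 -m pendant '[[[0,0.0349,0],[0,0,0]],[[0,0.0349,0],[0,0,0]],[[0,0.0349,0],[0,0,0]],[[0,0.0349,0],[0,0,0]],[[0,0.0349,0],[0,0,0]],[[0,0.0349,0],[0,0,0]],[[0,0.0349,0],[0,0,0]],[[0,0.0349,0],[0,0,0]],[[0,0.0349,0],[0,0,0]],[[0,0.0349,0],[0,0,0]],[[-0.0015,0.0349,0],[0,0,0]],[[-0.0015,0.0349,0],[0,0,0]]]' | grep -E 'clock|tool_pos|wrist'
python3 -m pendant '[[[0,0,0],[0,0,0.0855]],[[0,0,0],[0,0,0.0855]],[[0,0,0],[0,0,0]],[[0,0,0],[0,0,0]],[[0,0,0],[0,0,0]]]' | grep -E 'clock|tool_pos|wrist|grip|gap'
python3 - <<'E'
from h import *
im,c=grab("wrist","w4"); s=ctrl.sense(); M=R.from_rotvec(s["orientation"]).as_matrix()
T=R.from_rotvec([3.111,-0.439,0]); print(s["tool_pos"],"turn",(R.from_matrix(M).inv()*T).as_rotvec(), "shift",todelta(np.array([500.5,-293.2,88.7])-s["tool_pos"],s))
E
```

```text
clock: 27.5
tool_pos: [550.0, 123.1, 209.1]
wrist_force: [0.9, 0.9, -3.0]
clock: 28.5
tool_pos: [498.4, -295.3, 203.3]
wrist_force: [0.9, 0.2, -3.8]
clock: 28.92
tool_pos: [499.3, -293.1, 203.5]
wrist_force: [0.2, -0.5, -3.6]
finger_gap: 0.258
gripper_force: 45.0
[ 499.44730718 -293.05758844  203.58930871] turn [7.78520522e-05 3.11451002e-04 4.55823305e-03] shift [  1.0910447   -0.13247047 114.8889628 ]
```

View pics/w4.png

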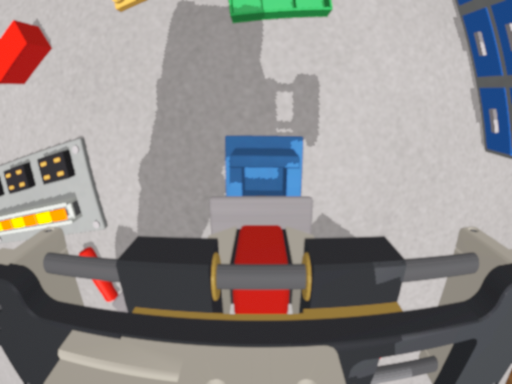

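Wrist view: the stand is square to the collar, centred at (263,165) below it, and the roller is still held upright.

```bash
python3 -m pendant '[[[0.0011,0,0.015],[0,0,0.0045]],[[0,0,0.02],[0,0,0]],[[0,0,0.02],[0,0,0]],[[0,0,0.005],[0,0,0]],[[0,0,0],[0,0,0]],[[0,0,0],[0,0,0]]]' | grep -E 'clock|tool_pos|wrist'
python3 -m pendant '[[[0,0,0.008],[0,0,0]],[[0,0,0.008],[0,0,0]],[[0,0,0.008],[0,0,0]],[[0,0,0.008],[0,0,0]],[[0,0,0.008],[0,0,0]],[[0,0,0.006],[0,0,0]],[[0,0,0.004],[0,0,0]],[[0,0,0],[0,0,0]],[[0,0,0],[0,0,0]]]' | grep -E 'clock|tool_pos|wrist'
```

```text
clock: 29.47
tool_pos: [500.7, -293.9, 144.2]
wrist_force: [0.6, 0.7, -2.9]
clock: 30.22
tool_pos: [500.4, -294.0, 93.5]
wrist_force: [0.0, 0.3, -2.3]
```

```bash
python3 -m pendant '[[[0,0,0.002],[0,0,0]],[[0,0,0.0015],[0,0,0]],[[0,0,0],[0,0,0]],[[0,0,0],[0,0,0]]]' | grep -E 'clock|tool_pos|wrist'
```

```text
clock: 30.55
tool_pos: [500.5, -294.1, 90.4]
wrist_force: [0.6, -0.3, -3.3]
```

```bash
python3 -m pendant '[[[0,0,0.0008],[0,0,0]],[[0,0,0.0005],[0,0,0]],[[0,0,0],[0,0,0]],[[0,0,0],[0,0,0]]]' | grep -E 'clock|tool_pos|wrist'
```

```text
clock: 30.88
tool_pos: [500.4, -294.1, 88.9]
wrist_force: [-0.2, 0.8, -2.6]
```

```bash
python3 -m pendant '[[[0,0,0.0005],[0,0,0]],[[0,0,0],[0,0,0]],[[0,0,0],[0,0,0]]]' | grep -E 'clock|tool_pos|wrist'
```

```text
clock: 31.13
tool_pos: [500.5, -294.1, 88.7]
wrist_force: [-1.7, 1.1, 2.5]
```

```bash
python3 -m pendant '[[[0,0,0],[0,0,0]],[[0,0,0],[0,0,0]],[[0,0,0],[0,0,0]],[[0,0,0],[0,0,0]],[[0,0,0],[0,0,0]],[[0,0,0],[0,0,0]],[[0,0,0],[0,0,0]],[[0,0,0],[0,0,0]],[[0,0,0],[0,0,0]],[[0,0,0],[0,0,0]],[[0,0,0],[0,0,0]],[[0,0,0],[0,0,0]]]' -1 | grep -E 'tool_pos|wrist|gap'
python3 -m pendant '[[[0,0,-0.005],[0,0,0]],[[0,0,-0.01],[0,0,0]],[[0,0,-0.02],[0,0,0]],[[0,0,-0.03],[0,0,0]],[[0,0,-0.03],[0,0,0]],[[0,0,-0.03],[0,0,0]],[[-0.02,0,-0.03],[0,0,0]],[[-0.03,0,0],[0,0,0]],[[-0.03,0,0],[0,0,0]],[[0,0,0],[0,0,0]],[[0,0,0],[0,0,0]],[[0,0,0],[0,0,0]]]' | grep -E 'clock|tool_pos|wrist|gap'
python3 - <<'E'
from h import *
im,c=grab("wrist","w5"); im2,_=grab("scene")
for n in("wrist","scene"):
    for t in("roller","stand_top"): print(n,t,[(np.round(d["at"]),round(d["confidence"],2)) for d in spotter.mark_of(n,t)])
u=proj([[541,49,42]],cam("scene"))[0].astype(int); v=proj([[500,-294,70]],cam("scene"))[0].astype(int)
f=lambda i,u:cv2.resize(i[u[1]-35:u[1]+35,u[0]-50:u[0]+50],(400,280),interpolation=cv2.INTER_CUBIC)
cv2.imwrite("pics/c5.png",np.vstack([np.hstack([f(im2,u),f(im2,v)]),cv2.resize(im[:200],(800,312))])[:,:,::-1])
E
```

```text
tool_pos: [500.4, -294.1, 88.4]
wrist_force: [-0.2, 0.0, 0.2]
finger_gap: 0.998
clock: 33.13
tool_pos: [424.2, -271.8, 244.5]
wrist_force: [0.3, 0.3, -0.6]
finger_gap: 0.998
wrist roller [(array([ 494., -290.,   61.]), 0.72), (array([ 347., -354.,   72.]), 0.7), (array([ 402., -134.,   75.]), 0.6)]
wrist stand_top []
scene roller [(array([ 405., -136.,   73.]), 0.9), (array([ 351., -349.,   70.]), 0.72), (array([ 499., -292.,   60.]), 0.66), (array([538.,  48.,   0.]), 0.3)]
scene stand_top [(array([ 493., -292.,   63.]), 0.95)]
```

View pics/c5.png

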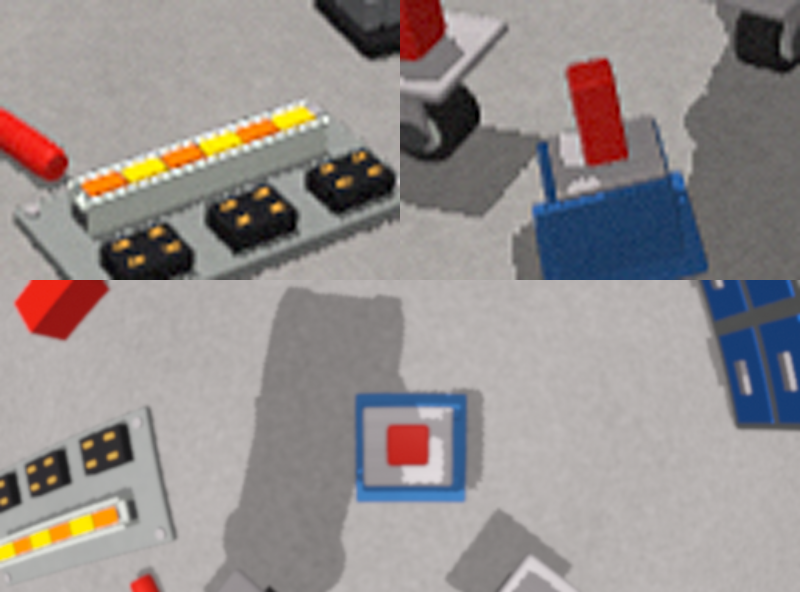

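The roller sits square and upright in its stand (top right, and (410,445) below). All six segments are level with the channel walls, and the gripper is clear.

```bash
python3 -c "
from workcell import sign_off; print(sign_off())"
```

```text
the job is handed in; nothing more can be done
None
```

I pressed all six segments home with the roller (wrist-force readings put the push at about 15 N at most), set the roller back upright in its stand, released it, and handed the job in after about 33 s; `sign_off` returned no verdict.

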